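# Pack two resin specimens into their covered storage dish

## Task

Pack the two resin specimen blocks away: first seat the slotted insert in the round aluminium dish, then stand each block fully down in the slot that matches its thickness, about centred along it, and last put the white cover on, fully down over the dish's rim. Keep the blocks upright all the while, and leave the bottle and the petri dishes where they are.

Things in the scene. Friction and masses are not known exactly. Their poses are not given: they have to be found in the camera images.
- dish: Round aluminium dish, fixed to the bench: a flat base disc 168 mm across and 6 mm thick, carrying an upright rim ring (outer diameter 138 mm, inner 132 mm, from 6 to 16 mm above the bench). The insert goes inside the rim, onto the base disc; the cover goes around the outside of the rim, onto the same base disc. Origin: centre of the underside, on the bench; z up. Its yaw does not matter.
- insert: Loose grey insert, 180 g: base disc 124 mm across, 5 mm thick; central upright grip plate 36 long (x), 12 thick (y), its top 61 mm up. Two open-ended slots along x between walls 26 mm long: narrow one 16 mm wide, centre y = +38 mm; wide one 26 mm, centre y = -43 mm. Slot floor 5 mm up (top of disc); walls straight to 17 mm, flared out to 24 mm. Any yaw in the dish is fine. Origin: underside centre, z up.
- thin_block: The thinner loose resin block, pale yellow-brown with a dark round specimen in its face, standing on edge on the bench: 44 mm long (x), 12 mm thick (y), 58 mm tall (z), 27 to 54 g. It belongs in the narrow slot, its length along the slot, either way round. Origin: centre of the underside.
- thick_block: The thicker loose resin block, same look, standing on edge on the bench: 44 mm long (x), 22 mm thick (y), 58 mm tall (z), 49 to 98 g. It belongs in the wide slot, its length along the slot, either way round. Origin: centre of the underside.
- cover: Loose white round cover, 250 g, standing mouth down on the bench: an upturned cup, outer diameter 153 mm, inner 147 mm, 73 mm high outside and 69 mm deep inside, with a black round knob 26 mm in diameter on its top centre, from 73 to 103 mm above its lower edge. Origin: centre of the lower edge; z up. Its yaw does not matter.
- bottle: Bystander: small brown glass bottle, 44 mm in diameter and 85 mm tall, standing. Origin: centre of the underside. Leave it alone.
- petri_pile: Bystander: pile of three small petri dishes, 60 mm in diameter and 42 mm tall in all, one body. Origin: centre of the underside. Leave it alone.
Things that resemble listed ones, but are neither listed nor needed, are in the scene too. Leave any red look-alike of the thin_block alone.

How it is judged:
By the outcome, as a careful person would: the job done as asked, in the order asked, and still so for the second after the job is handed in, with the robot touching nothing.
It also fails if it takes over 106 s, if anything falls off the work surface, if the arm or the gripper's body presses on something with over 40 N, if the wrist force passes 120 N, or if a joint passes its speed limit or range.

## Robot

A 6-joint arm with a two-finger parallel gripper is mounted at the origin on the work surface. World frame = base frame: x ahead of the robot, y to its left, z up, the work surface at z = 0. Lengths are in m, angles in rad, forces in N, time in s.
With the tool pointing down it reaches from about 0.275 to 0.85 m from the base axis. Payload 5.2 kg.
Tool frame: the origin (TCP) lies on the centre line of the jaws, within the pads' length; the fingertips stand 11 mm ahead of it and the grasp point (between the pads) lies 8 mm behind it; z points along the fingers, y is the line along which they close (so a half turn about z gives the same grasp; the last joint's range is limited). The gripper opens to 85 mm and grips with 20 to 120 N. Pads are 22 mm wide; open, the fingers measure 114 mm over their backs; the gripper's body (76 mm by 85 mm) begins 54 mm behind the grasp point. The pads swing forward as they close: fully open they stand 13 mm farther back than shut.
Start: joints at [1.107, 0.259, 1.535, -0, 1.348, -0.203], TCP at [0.142, 0.531, 0.242] pointing down, gripper open.
Joint ranges: [-3.14, 3.14], [-0.91, 2.08], [0.19, 2.58], [-1.22, 4.36], [0.22, 2.71], [-3.12, 3.12]. Speed limits (rad/s): [2.57, 2.57, 3.14, 3.14, 3.14, 3.14].

## Interface

Orientations are given as a rotation vector (axis times angle).
In Python, from rig import manip gives the robot as it stands. Calls block until the motion is done:
- manip.move_ptp(position, orientation): joint-space move of the TCP to a pose.
- manip.move_straight(position, v=0.15, orientation=None, f_stop=None): straight line of the TCP; orientation=None keeps the orientation; v is the mean speed in m/s. With f_stop (N) it stops when the force on the tool has changed by that much, and returns True; else False.
- manip.move_j(angles): joint-space move.
- manip.command_gripper(opening, strength=None): finger opening in m; strength is the grip in N (None keeps the last); returns when the fingers have stopped.
- manip.dwell(seconds).
- manip.ik(position, orientation): joint angles nearest the present ones, or None.
- manip.get_obs(): the state.
- manip.capture(name): name is "side" or "top"; returns the picture (400x640x3 uint8, blue, green, red); there is no depth.
- manip.get_calibration(name): a dict with "intrinsics" (3x3 intrinsics, pixels), "extrinsics" (4x4, takes a point from world to camera coordinates). Camera axes: x right, y up, looking along -z (the intrinsics and any distortion apply to the point x, -y, -z); pixel columns grow to the right and rows downward; lengths in m; the calibration is good to about 2 mm. A picture is of the moment at which its call begins. get_calibration takes no time and is no camera call.
A pose or a line that the arm cannot do raises manip.PlanningError and nothing moves.
- manip.finish_job(): hands the job in; it is judged then, once.
The state is a dict: "clock": time; "q": joint angles; "dq": joint speeds; "effort": joint torques, N m; "ee_pos": TCP position; "orientation": TCP orientation; "wrist_force": force on the tool from outside, world axes, zero at the start; "ft_torque": the same for the moment, N m; "finger_gap": finger opening in m; "grip_force": force on a finger pad.
Only numpy, scipy, OpenCV 4.12 (cv2) and the standard library are available. Lean on these libraries where they do the work, as an engineer would, in place of code of your own. Each camera call takes 0.05 s, during which the arm holds its last target. There are 200 camera calls.

## Working session

There is one attempt and no reset: what is moved stays moved. The work goes in short steps, each a Python script; the robot and the scene stay as the last script left them, time stands still between calls to the robot, and variables do not carry over. Pictures are saved under pics/ and viewed, at most 14 in all, crops included, and the job is handed in when it is done.

```bash
ls; mkdir -p pics; python3 - <<'E'
from rig import manip
import cv2,numpy as np
for n in("top","side"):
    cv2.imwrite(f"pics/{n}0.png",manip.capture(n)); c=manip.get_calibration(n); print(n,{k:np.round(v,4).tolist() if not isinstance(v,str) else v for k,v in c.items()})
o=manip.get_obs();print(o)
E
```

```text
pics
top {'intrinsics': [[465.2496, 0.0, 313.5186], [0.0, 465.2496, 196.8644], [0.0, 0.0, 1.0]], 'extrinsics': [[-0.0486, -0.9988, 0.0024, 0.0291], [0.9742, -0.0469, 0.2208, -0.5773], [-0.2204, 0.0131, 0.9753, -0.9365], [0.0, 0.0, 0.0, 1.0]]}
side {'intrinsics': [[517.6744, 0.0, 318.6622], [0.0, 517.6744, 204.4395], [0.0, 0.0, 1.0]], 'extrinsics': [[-0.9575, -0.2883, -0.004, 0.5655], [0.2207, -0.742, 0.6331, -0.1366], [-0.1855, 0.6053, 0.7741, -1.0246], [0.0, 0.0, 0.0, 1.0]]}
{'clock': 0.1, 'q': array([ 1.10719617e+00,  2.59289530e-01,  1.53595599e+00, -5.20736401e-06,
        1.34800894e+00, -2.02776074e-01]), 'dq': array([-1.12095019e-03, -1.01076014e-03, -2.55928124e-03,  3.34768631e-05,
        1.12139775e-03,  1.98468248e-03]), 'effort': array([ 1.81707645e-03, -4.46969926e+01, -2.91251028e+01, -4.51185924e-04,
        6.15351484e-03, -3.34452261e-05]), 'ee_pos': array([0.14159324, 0.53099604, 0.24155445]), 'orientation': array([-4.08469194e-01, -3.11438063e+00,  2.46898661e-03]), 'wrist_force': array([ 0.14505077,  0.29554352, -0.23305942]), 'ft_torque': array([0.05745142, 0.00811045, 0.0189207 ]), 'grip_force': 0.0, 'finger_gap': 0.08512662744781473}
```

View pics/top0.png

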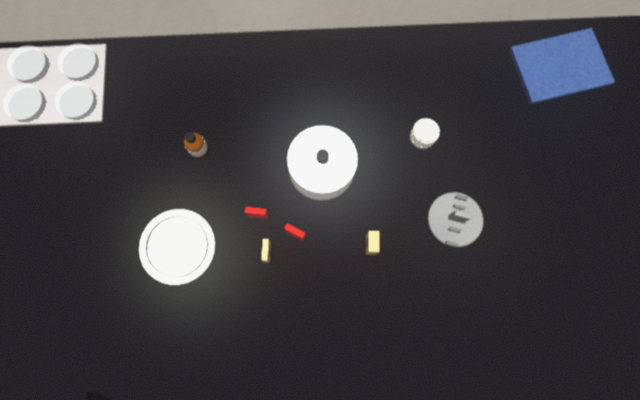

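View pics/side0.png

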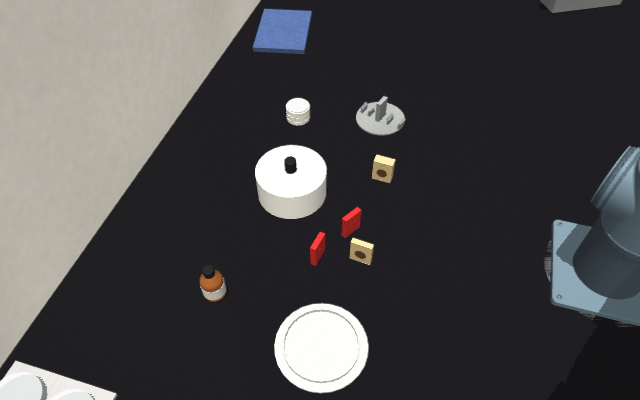

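Top view: dish (177,246), cover (322,160) with its knob, insert (456,219), bottle (196,145) and petri pile (425,133).
Candidates for the thin block:
- yellow block (266,250)
- yellow block (373,242), visibly thicker
- red look-alikes at (256,212) and (295,232), which I'll leave alone

By the description, thin_block is (266,250) and thick_block is (373,242). I'll check this with close crops.

```bash
cat > h.py <<'E'
import cv2,numpy as np
from rig import manip
C={n:manip.get_calibration(n) for n in("top","side")}
def ray(n,uv):
    K,E=C[n]["intrinsics"],C[n]["extrinsics"];R,t=E[:3,:3],E[:3,3]
    uv=np.atleast_2d(uv).astype(float)
    d=np.c_[(uv[:,0]-K[0,2])/K[0,0],-(uv[:,1]-K[1,2])/K[1,1],-np.ones(len(uv))]@R
    return -R.T@t,d
def plane(n,uv,z):
    o,d=ray(n,uv); return (o+d*((z-o[2])/d[:,2])[:,None])[:,:2]
def proj(n,P):
    K,E=C[n]["intrinsics"],C[n]["extrinsics"]
    p=np.atleast_2d(P)@E[:3,:3].T+E[:3,3]
    return np.c_[K[0,0]*p[:,0]/-p[:,2]+K[0,2],K[1,1]*-p[:,1]/-p[:,2]+K[1,2]]
def tri(ua,ub):
    (o1,d1),(o2,d2)=ray("top",ua),ray("side",ub)
    A=np.c_[d1[0],-d2[0]];s=np.linalg.lstsq(A,o2-o1,rcond=None)[0]
    return (o1+s[0]*d1[0]+o2+s[1]*d2[0])/2, np.linalg.norm(o1+s[0]*d1[0]-o2-s[1]*d2[0])
def crop(im,c,r,s): 
    u,v=c; return cv2.resize(im[v-r:v+r,u-r:u+r],(s,s),interpolation=cv2.INTER_CUBIC)
E
python3 - <<'E'
from h import *
t,s=cv2.imread("pics/top0.png"),cv2.imread("pics/side0.png")
top=np.hstack([crop(t,(266,250),22,266),crop(t,(373,242),22,266),crop(t,(456,219),33,266)])
bot=np.hstack([crop(s,(361,251),22,266),crop(s,(383,169),22,266),crop(s,(381,115),33,266)])
cv2.imwrite("pics/crop1.png",np.vstack([top,bot]))
for n,im in(("top",t),("side",s)):
    hsv=cv2.cvtColor(im,cv2.COLOR_BGR2HSV)
    m=cv2.inRange(hsv,(12,50,80),(35,255,255))
    for c in cv2.findContours(m,0,1)[0]:
        if cv2.contourArea(c)>60: 
            print(n,"yellow",cv2.boundingRect(c),cv2.minAreaRect(c))
for c in((266,250),(373,242)):
    print(t[c[1]-14:c[1]+16:2,c[0]-9:c[0]+10,1])
E
```

```text
top yellow (261, 238, 10, 25) ((265.5, 250.0), (24.0, 9.0), 90.0)
top yellow (366, 230, 14, 25) ((372.5, 242.0), (24.0, 13.0), 90.0)
top yellow (184, 133, 20, 19) ((193.5, 142.0), (18.0, 19.0), 90.0)
side yellow (199, 270, 25, 23) ((211.25135803222656, 281.69189453125), (20.14488410949707, 24.041519165039062), 72.89727020263672)
side yellow (349, 237, 25, 28) ((360.7500305175781, 250.75), (25.930675506591797, 21.187257766723633), 18.434946060180664)
side yellow (372, 154, 24, 29) ((382.5913391113281, 168.15768432617188), (22.22340202331543, 24.993274688720703), 14.931418418884277)
[[ 56  57  54  57  56  54  55  57  53  56  51  57  55  53  52  51  52  55
   51]
 [ 54  56  55  52  57  80 119 129 126 128 118  89  62  54  52  53  52  51
   50]
 [ 55  57  55  55  65 145 231 239 239 239 231 166  90  57  51  54  53  50
   52]
 [ 50  50  52  54  64 148 234 241 241 241 234 167 103  79  59  50  54  50
   52]
 [ 55  57  54  56  67 151 232 241 241 242 236 167 100  82  58  48  47  53
   48]
 [ 55  57  55  54  75 152 232 241 242 242 235 161  86  75  58  47  44  52
   48]
 [ 58  56  58  60 102 187 
[... 1219 characters left out ...]
 240 239 239 239 238 239 238 228 145  66  45
   47]
 [ 50  57  69  80 160 232 240 239 240 239 239 238 239 238 228 146  64  46
   45]
 [ 49  56  71  82 157 234 240 240 239 239 239 238 239 238 228 146  63  43
   47]
 [ 47  54  72  83 159 233 240 239 239 239 239 239 239 238 227 146  64  47
   46]
 [ 46  64  86 102 162 234 240 240 239 239 239 238 238 238 228 146  62  44
   43]
 [ 47  65  91 104 156 228 237 235 234 234 234 233 233 234 222 141  62  44
   44]
 [ 49  66  93 101 111 130 136 134 133 137 137 136 137 135 127  83  52  44
   45]
 [ 45  54  74  76  77  80  78  81  79  81  80  75  64  50  44  45  44  47
   46]
 [ 43  41  42  45  42  47  50  43  44  43  47  43  48  43  41  45  44  45
   47]]
```

View pics/crop1.png

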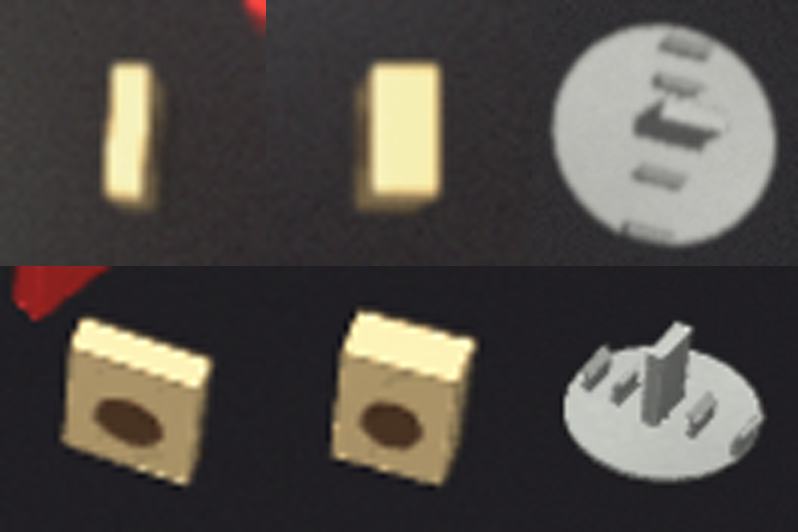

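The crops confirm the choice: thin block (266,250) has about a 12 mm top face and thick block (373,242) about 22 mm. The insert's closely spaced wall pair (narrow slot) is at the image top. Next I measure everything.

```bash
cat >> h.py <<'E'
def circ(p,r=None):
    from scipy.optimize import least_squares
    f=(lambda q:np.hypot(*(p-q[:2]).T)-(r if r else q[2]))
    return least_squares(f,[*p.mean(0),.07],loss="soft_l1",f_scale=.001).x
def biggest(m,c):
    cs=[k for k in cv2.findContours(m,cv2.RETR_EXTERNAL,cv2.CHAIN_APPROX_NONE)[0] if cv2.pointPolygonTest(k,c,False)>=0]
    return max(cs,key=cv2.contourArea)[:,0].astype(float)
def far(n,p,z,off=0.0):   # contour points on the side away from the camera
    w=plane(n,p,z);c=w.mean(0);d=c-ray(n,[0,0])[0][:2];d/=np.linalg.norm(d)
    return w[(w-c)@d>off]
def block(im,c,n="top",z=.058):
    x0,y0=c[0]-22,c[1]-22; g=im[y0:y0+44,x0:x0+44].astype(float)
    w=np.where(g[...,1]-g[...,2]<60,g[...,1],0); w=np.clip((w-110)/130,0,1)
    v,u=np.nonzero(w>0); ww=w[v,u]; P=plane(n,np.c_[u+x0,v+y0],z)
    m=(ww[:,None]*P).sum(0)/ww.sum(); D=P-m; S=(D*ww[:,None]).T@D/ww.sum()
    e,V=np.linalg.eigh(S); a=V[:,1]; return m,np.degrees(np.arctan2(a[1],a[0]))%180,np.sqrt(12*e)
E
python3 - <<'E'
from h import *
t,s=cv2.imread("pics/top0.png"),cv2.imread("pics/side0.png")
print("thin",block(t,(266,250)));print("thick",block(t,(373,242)))
gt,gs=t[...,1],s[...,1]
for n,g,dc,cc,ic in(("top",gt,(177,246),(322,175),(440,219)),("side",gs,(321,346),(290,190),(370,125))):
    k=biggest((g>130).astype(np.uint8),dc); w=plane(n,k,.006)
    print(n,"dish free",circ(w),"far",circ(far(n,k,.006),.084),"near",circ(plane(n,k,.0)[[i for i in range(len(k))]],.084))
    k=biggest((g>130).astype(np.uint8),cc); f=far(n,k,.073,.02)
    print(n,"cover",circ(f),circ(f,.0765)[:2])
    k=biggest((g>110).astype(np.uint8),ic); f=far(n,k,.005)
    print(n,"insert",circ(plane(n,k,.005)),"far",circ(f,.062)[:2])
# insert walls (dark faces) in top view
k=biggest((gt>110).astype(np.uint8),(440,219)); M=np.zeros_like(gt); cv2.fillPoly(M,[cv2.convexHull(k.astype(int))],1)
d=((gt<150)&(cv2.erode(M,np.ones((3,3)))>0)).astype(np.uint8)
nl,_,st,ce=cv2.connectedComponentsWithStats(d)
for i in range(1,nl):
    if st[i,4]>8: print(ce[i],st[i],plane("top",ce[i],.0145))
E
```

```text
thin (array([0.47119814, 0.10964762]), np.float64(174.74399052739065), array([0.01259839, 0.04454008]))
thick (array([ 0.47760614, -0.12116924]), np.float64(175.00669003200116), array([0.02251339, 0.04425866]))
top dish free [0.49432719 0.3102954  0.08448933] far [0.49463446 0.31089685 0.07      ] near [0.49509422 0.31200672 0.07      ]
top cover [ 0.66138076 -0.02128498  0.07689971] [ 0.66187027 -0.02134902]
top insert [ 0.5258188  -0.31720507  0.06132186] far [ 0.5254328  -0.31638992]
side dish free [0.49392977 0.30705486 0.0834417 ] far [0.49369678 0.30770722 0.07      ] near [0.49469877 0.30448911 0.07      ]
side cover [ 0.66074109 -0.02474306  0.07590355] [ 0.66047233 -0.02406021]
side insert [ 0.52602675 -0.32093951  0.06015519] far [ 0.52565403 -0.3189889 ]
[460.40909091 197.70454545] [455 195  12   6  44] [[ 0.5713966  -0.33138919]]
[457.48387097 207.09677419] [453 204  11   6  31] [[ 0.55013332 -0.32223853]]
[457.09923664 217.78625954] [448 211  21  13 131] [[ 0.52584996 -0.31851984]]
[453.36842105 229.86842105] [448 227  12   6  38] [[ 0.49905718 -0.30702361]]
[447.2 241.9] [445 241   6   3  10] [[ 0.47294694 -0.29027693]]
```

```bash
cat >> h.py <<'E'
from scipy.spatial.transform import Rotation as Ro
def down(deg):
    a=np.radians(deg);c,s=np.cos(a),np.sin(a)
    return Ro.from_matrix(np.array([[-s,c,0],[c,s,0],[0,0,-1]]).T).as_rotvec()
def yaw(o): y=Ro.from_rotvec(o["orientation"]).as_matrix()[:,1]; return np.degrees(np.arctan2(y[1],y[0]))
def st(msg=""):
    o=manip.get_obs();print(msg,"t%.1f"%o["clock"],"p",np.round(o["ee_pos"],4),"yaw%.2f"%yaw(o),"F",np.round(o["wrist_force"],1),"gap%.4f"%o["finger_gap"],"g%.1f"%o["grip_force"],"q6 %.2f"%o["q"][5]);return o
E
python3 - <<'E'
from h import *
for nm,p,a in(("ins",(.5256,-.3177,.04),-17.5),("dish",(.4942,.3093,.05),-17.5),("thin",(.4712,.1081,.035),85),("thick",(.4776,-.1227,.035),85),("cover",(.6612,-.0227,.09),90)):
    for b in(a,a+180):
        q=manip.ik(p,down(b)); print(nm,b,None if q is None else np.round(q,2))
E
```

```text
ins -17.5 [-0.73  0.57  1.6  -0.    0.97 -0.42]
ins 162.5 [-0.73  0.57  1.6  -0.    0.97  2.72]
dish -17.5 [ 0.37  0.51  1.68 -0.    0.95  0.67]
dish 162.5 [ 0.37  0.51  1.68 -0.    0.95 -2.47]
thin 85 [-0.01  0.39  1.94 -0.    0.81 -1.49]
thin 265 [-0.01  0.39  1.94 -0.    0.81  1.65]
thick 85 [-0.48  0.4   1.92  0.    0.82 -1.96]
thick 265 [-0.48  0.4   1.92 -0.    0.82  1.18]
cover 90 [-0.2   0.58  1.43  0.    1.13 -1.77]
cover 270 [-0.2   0.58  1.43 -0.    1.13  1.37]
```

```bash
python3 - <<'E'
from h import *
o=down(-17.5); x,y=.5256,-.3177
manip.move_ptp((x,y,.14),o); manip.command_gripper(.045,50)
manip.move_straight((x,y,.041),.12); st("down")
manip.command_gripper(0,50); st("grip")
manip.move_straight((x,y,.075),.1); st("lift"); 
cv2.imwrite("pics/t1.png",manip.capture("top"));cv2.imwrite("pics/s1.png",manip.capture("side"))
t,s=cv2.imread("pics/t1.png"),cv2.imread("pics/s1.png")
cv2.imwrite("pics/c1.png",np.hstack([crop(t,(456,215),50,400),crop(s,(381,105),50,400)]))
E
```

```text
down t4.8 p [ 0.5261 -0.3182  0.0418] yaw-17.50 F [-0.5  0.4 -0.2] gap0.0449 g0.0 q6 -0.42
grip t5.2 p [ 0.5262 -0.3182  0.042 ] yaw-17.50 F [0.2 0.8 4.9] gap0.0113 g50.2 q6 -0.42
lift t5.7 p [ 0.5255 -0.3176  0.0749] yaw-17.50 F [-0.4 -0.4 -1.7] gap0.0115 g49.3 q6 -0.42
```

View pics/c1.png

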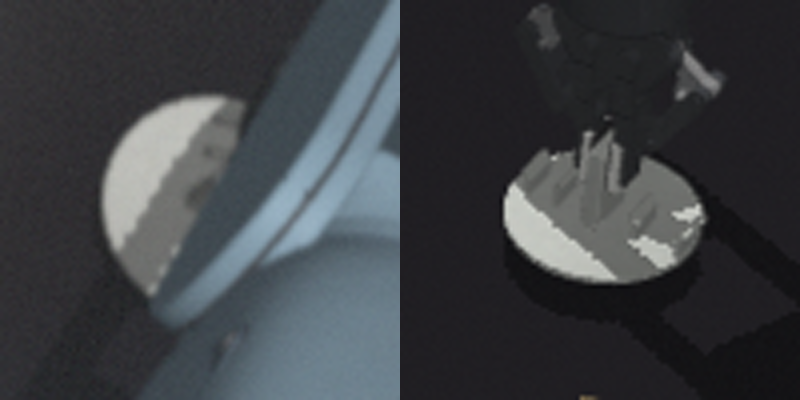

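The insert is held level by its plate (side crop, around (600,190)). Next I carry it to the dish without changing its yaw.

```bash
python3 - <<'E'
from h import *
x,y=.4942,.3093
manip.move_straight((.5256,-.3177,.18),.25)
manip.move_straight((x,y,.18),.3); manip.move_straight((x,y,.068),.15); st("above")
cv2.imwrite("pics/s2.png",manip.capture("side"))
h=manip.move_straight((x,y,.044),.03,f_stop=6); st(f"seat {h}")
E
```

```text
above t9.5 p [0.495  0.3095 0.0689] yaw-17.51 F [ 0.7 -0.3 -1.4] gap0.0110 g49.3 q6 0.67
seat True t10.2 p [0.4938 0.3092 0.0479] yaw-17.51 F [ 0.6 -0.3  4.2] gap0.0113 g50.3 q6 0.67
```

```bash
python3 - <<'E'
from h import *
manip.command_gripper(.04); manip.move_straight((.4938,.3092,.17),.2); manip.move_ptp((.4776,-.1227,.16),down(85)); st()
cv2.imwrite("pics/t3.png",manip.capture("top"));cv2.imwrite("pics/s3.png",manip.capture("side"))
t,s=cv2.imread("pics/t3.png"),cv2.imread("pics/s3.png")
cv2.imwrite("pics/c3.png",np.hstack([crop(t,(177,246),45,400),crop(s,(321,340),55,400)]))
E
```

```text
t13.6 p [ 0.4777 -0.1224  0.1598] yaw85.00 F [ 0.2  0.  -0.4] gap0.0402 g0.0 q6 -1.96
```

View pics/c3.png

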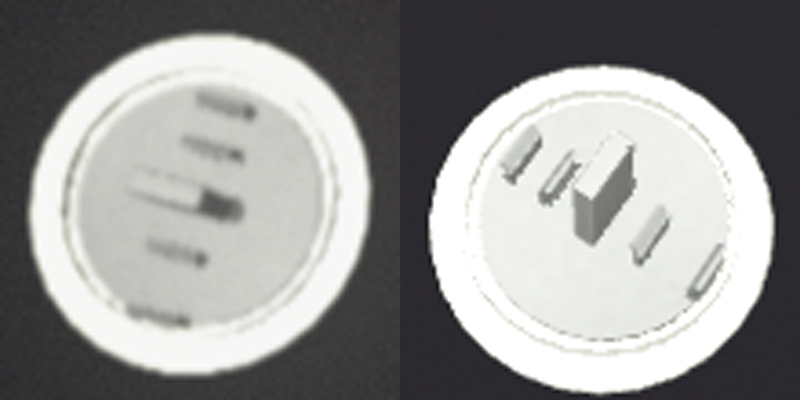

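The insert is seated inside the rim: both crops show its disc level and centred, narrow slot at the image top and wide slot at the bottom. Now the thick block.

```bash
cat >> h.py <<'E'
IC=np.array([.4938,.3092]);EY=np.array([np.cos(np.radians(-17.5)),np.sin(np.radians(-17.5))]);EX=np.array([-EY[1],EY[0]])
def pick(x,y,a,op=.045):
    manip.command_gripper(op,40); manip.move_ptp((x,y,.14),down(a)); manip.move_straight((x,y,.039),.12); st("at")
    manip.command_gripper(0,40); st("grip"); manip.move_straight((x,y,.16),.15)
def over(off,z=.16):
    p=IC+EY*off; manip.move_ptp((*p,z),down(162.5)); return p
E
python3 - <<'E'
from h import *
pick(.4776,-.1227,85)
p=over(-.043); manip.move_straight((*p,.085),.15); st("over")
for n in("top","side"): cv2.imwrite(f"pics/{n}4.png",manip.capture(n))
t,s=cv2.imread("pics/top4.png"),cv2.imread("pics/side4.png")
cv2.imwrite("pics/c4.png",np.hstack([crop(t,(177,246),50,400),crop(s,(321,320),70,400)]))
E
```

```text
at t15.2 p [ 0.4782 -0.123   0.0397] yaw85.00 F [0.9 0.4 0.7] gap0.0447 g0.0 q6 -1.96
grip t15.5 p [ 0.4782 -0.123   0.0398] yaw85.00 F [ 0.6 -0.3  3. ] gap0.0211 g43.9 q6 -1.96
over t18.8 p [0.4536 0.3219 0.0855] yaw162.44 F [ 0.7  0.2 -0.7] gap0.0215 g43.3 q6 -2.42
```

View pics/c4.png

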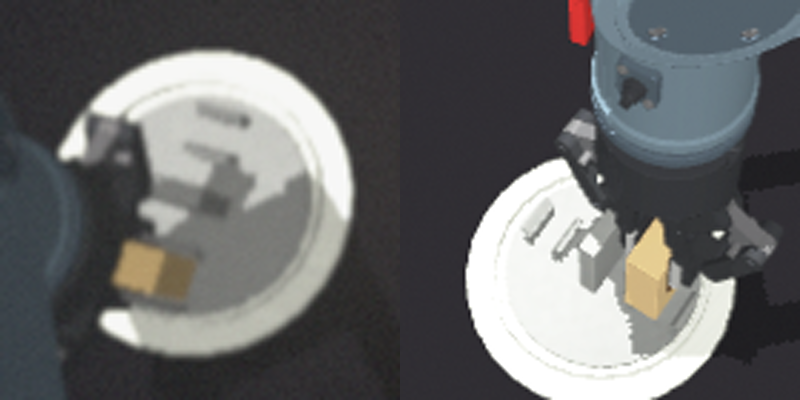

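The thick block is upright and above the wide slot. Lowering it.

```bash
python3 - <<'E'
from h import *
p=IC-EY*.043; manip.dwell(.2); h=manip.move_straight((*p,.046),.04,f_stop=8); st(f"seat {h}")
E
```

```text
seat True t19.9 p [0.4524 0.3219 0.0506] yaw162.50 F [-0.7  0.2  5. ] gap0.0210 g44.4 q6 -2.42
```

```bash
python3 - <<'E'
from h import *
p=IC-EY*.043; manip.command_gripper(.029); st("rel"); manip.move_straight((*p,.15),.12)
pick(.4712,.1081,85,.035)
for n in("top","side"): cv2.imwrite(f"pics/{n}5.png",manip.capture(n))
t,s=cv2.imread("pics/top5.png"),cv2.imread("pics/side5.png")
cv2.imwrite("pics/c5.png",np.hstack([crop(t,(177,246),50,400),crop(s,(321,320),70,400)]))
E
```

```text
rel t20.1 p [0.4518 0.3216 0.0499] yaw162.50 F [0.7 1.  0.2] gap0.0289 g0.0 q6 -2.42
at t23.2 p [0.4717 0.1084 0.0395] yaw85.04 F [ 0.1 -0.5  0.8] gap0.0350 g0.0 q6 -1.49
grip t23.5 p [0.4719 0.1082 0.0398] yaw85.00 F [-1.3  0.4  5.1] gap0.0114 g41.1 q6 -1.49
```

View pics/c5.png

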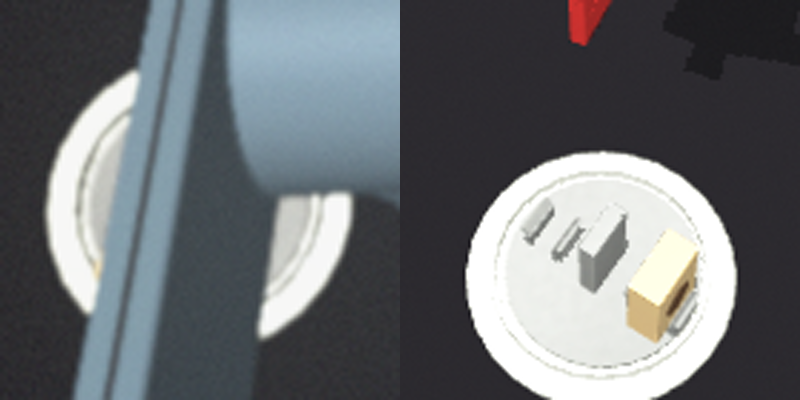

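The thick block stands fully in the wide slot (side crop, (660,285)). Now the thin block goes to the narrow slot.

```bash
python3 - <<'E'
from h import *
p=over(.038); manip.move_straight((*p,.085),.15); manip.dwell(.3); st("over")
cv2.imwrite("pics/s6.png",manip.capture("side")); s=cv2.imread("pics/s6.png"); cv2.imwrite("pics/c6.png",crop(s,(311,310),60,480))
h=manip.move_straight((*p,.046),.04,f_stop=8); st(f"seat {h}")
E
```

```text
over t26.5 p [0.5306 0.298  0.086 ] yaw162.50 F [-1.1 -0.3  0.6] gap0.0112 g40.4 q6 -2.51
seat True t27.3 p [0.5296 0.2975 0.0507] yaw162.50 F [-0.6 -0.3  4.4] gap0.0114 g41.4 q6 -2.51
```

View pics/c6.png

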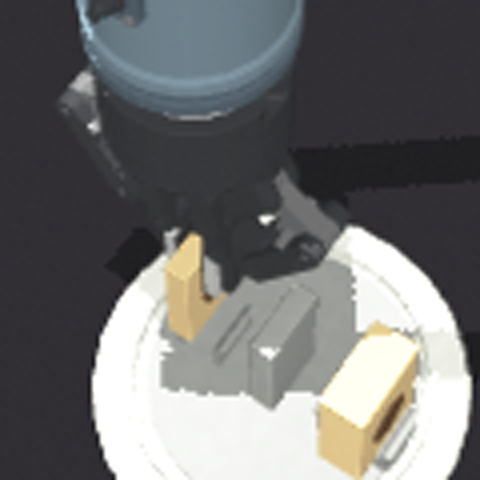

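The thin block is upright, and it touched down at slot-floor height (0.0507). I release it and check while moving to the cover.

```bash
python3 - <<'E'
from h import *
p=IC+EY*.038; manip.command_gripper(.020); manip.move_straight((*p,.17),.12)
manip.command_gripper(.05,80); manip.move_ptp((.6612,-.0227,.2),down(90)); st()
for n in("top","side"): cv2.imwrite(f"pics/{n}7.png",manip.capture(n))
t,s=cv2.imread("pics/top7.png"),cv2.imread("pics/side7.png")
cv2.imwrite("pics/c7.png",np.hstack([crop(t,(177,246),45,400),crop(s,(321,335),60,400)]))
print(block(t,(169,266),"top",.069),block(t,(183,230),"top",.069))
E
```

```text
t30.4 p [ 0.6609 -0.0215  0.1998] yaw90.11 F [-0.4 -0.1 -0.1] gap0.0497 g0.0 q6 -1.77
(array([0.45006812, 0.30848983]), np.float64(58.58561668339912), array([0.07662621, 0.09601773])) (array([0.51875116, 0.28115757]), np.float64(53.528341992913326), array([0.08460603, 0.09778669]))
```

View pics/c7.png

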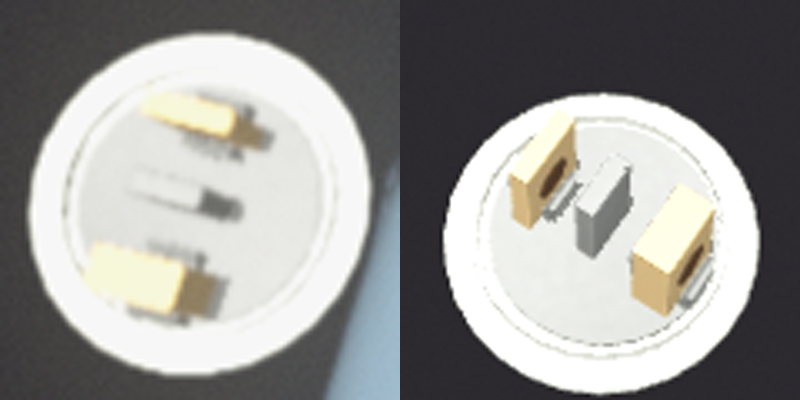

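Both blocks stand in their slots: thin around (545,170) and thick around (675,250) in the side crop. A quick numeric check of centring along the slots before covering.

```bash
python3 - <<'E'
from h import *
for n,pc in(("top",None),("side",None)):
    im=cv2.imread(f"pics/{n}7.png"); hsv=cv2.cvtColor(im,cv2.COLOR_BGR2HSV)
    roi=np.zeros(im.shape[:2],np.uint8); cv2.circle(roi,(177,246) if n=="top" else (321,340),34 if n=="top" else 48,255,-1)
    m=cv2.inRange(hsv,(12,28,215),(38,160,255))&roi
    for c in cv2.findContours(m,0,1)[0]:
        if cv2.contourArea(c)>40:
            r=cv2.minAreaRect(plane(n,c[:,0],.069).astype(np.float32)); d=np.array(r[0])-IC
            print(n,np.round(r[0],4),np.round(r[1],4),"ey %.4f ex %.4f"%(d@EY,d@EX))
    k=circ(plane(n,biggest((im[...,1]>130).astype(np.uint8),(177,280) if n=="top" else (321,385)),.006)); print("dish ex",(k[:2]-IC)@EX,(k[:2]-IC)@EY,k)
    b,g=im[...,0],im[...,1]
    m=(cv2.inRange(im,(150,150,150),(228,228,228))&roi)
    c=max(cv2.findContours(cv2.morphologyEx(m,cv2.MORPH_OPEN,np.ones((3,3))),0,1)[0],key=cv2.contourArea)[:,0]
    w=plane(n,cv2.convexHull(c)[:,0],.011); k=circ(w); print("insert disc",k,"ex",(k[:2]-IC)@EX,"ey",(k[:2]-IC)@EY)
E
```

```text
top [0.4528 0.3229] [0.046  0.0255] ey -0.0432 ex 0.0007
top [0.5287 0.2979] [0.043  0.0147] ey 0.0367 ex -0.0003
dish ex 0.0012028537055124436 0.0002534413216867119 [0.49440342 0.31027097 0.08512652]
insert disc [0.4826213  0.33869508 0.03257029] ex 0.024768458594279605 ey -0.01953065377401263
dish ex -0.002030268024593686 0.0008439211896132929 [0.49399435 0.30700993 0.08380105]
insert disc [0.44043547 0.31671583 0.01164597] ex -0.008879053947822667 ey -0.053154709766683
```

Both blocks are centred along their slots to about 1 mm. Now the cover.

```bash
python3 - <<'E'
from h import *
x,y=.6612,-.0227
manip.move_straight((x,y,.12),.2); h=manip.move_straight((x,y,.0895),.06,f_stop=5); st(f"at {h}")
manip.command_gripper(0,80); st("grip")
manip.move_straight((x,y,.2),.15); manip.dwell(.2); st("lift")
manip.move_ptp((.4942,.3090,.2),down(90)); manip.dwell(.3); st("over")
cv2.imwrite("pics/s8.png",manip.capture("side"));cv2.imwrite("pics/t8.png",manip.capture("top"))
t,s=cv2.imread("pics/t8.png"),cv2.imread("pics/s8.png")
cv2.imwrite("pics/c8.png",np.hstack([crop(t,(177,226),80,400),crop(s,(321,300),100,400)]))
E
```

```text
at False t31.8 p [ 0.6612 -0.0227  0.0893] yaw90.00 F [ 0.7 -0.5 -0.5] gap0.0499 g0.0 q6 -1.77
grip t32.1 p [ 0.6617 -0.0228  0.0903] yaw90.01 F [-0.6  0.1  3.1] gap0.0237 g78.7 q6 -1.77
lift t33.2 p [ 0.6606 -0.0226  0.1985] yaw90.00 F [-0.6 -0.1 -2. ] gap0.0234 g78.5 q6 -1.77
over t34.9 p [0.4948 0.3083 0.1999] yaw89.92 F [ 0.5 -0.9 -2.5] gap0.0230 g78.5 q6 -1.20
```

View pics/c8.png

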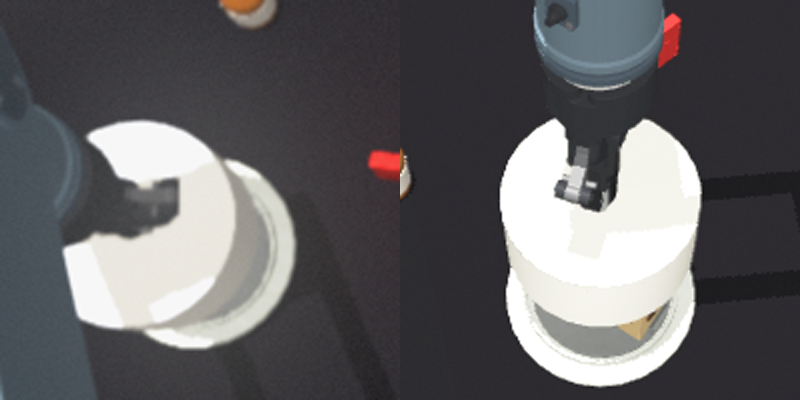

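The cover hangs level over the dish in both views. Lowering with a force stop.

```bash
python3 - <<'E'
from h import *
x,y=.4942,.3090
manip.move_straight((x,y,.125),.12); manip.dwell(.3); st("pre")
h=manip.move_straight((x,y,.09),.04,f_stop=7); st(f"seat {h}")
cv2.imwrite("pics/s9.png",manip.capture("side")); s=cv2.imread("pics/s9.png"); cv2.imwrite("pics/c9.png",crop(s,(321,320),78,468))
E
```

```text
pre t36.0 p [0.4946 0.3092 0.1257] yaw90.00 F [-0.2 -0.2 -3.3] gap0.0240 g78.5 q6 -1.20
seat True t36.7 p [0.4938 0.3089 0.0963] yaw90.00 F [-0.9 -0.   4.8] gap0.0236 g79.4 q6 -1.20
```

View pics/c9.png

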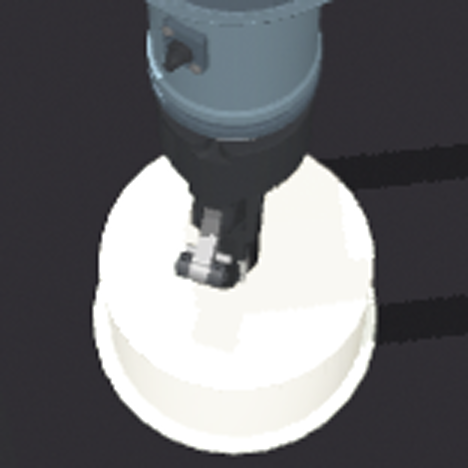

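The height of 0.0963 is the grasp height plus 6 mm, so the cover rests on the base disc. Releasing, backing off and checking.

```bash
python3 - <<'E'
from h import *
manip.command_gripper(.05); manip.move_straight((.4942,.3090,.2),.15); manip.move_ptp((.45,-.1,.25),down(90)); manip.dwell(.3); st()
for n in("top","side"): cv2.imwrite(f"pics/{n}10.png",manip.capture(n))
t,s=cv2.imread("pics/top10.png"),cv2.imread("pics/side10.png")
for n,im,c in(("top",t,(177,266)),("side",s,(321,375))):
    k=biggest((im[...,1]>130).astype(np.uint8),c); print(n,[circ(far(n,k,z,.02),)for z in(.079,)])
cv2.imwrite("pics/c10.png",np.hstack([crop(t,(190,220),100,400),crop(s,(321,300),100,400)]))
E
```

```text
t39.8 p [ 0.4502 -0.0994  0.2499] yaw90.07 F [-0.3 -0.2 -0.5] gap0.0502 g0.0 q6 -2.03
top [array([0.49317608, 0.31062172, 0.07716416])]
side [array([0.49298415, 0.30704358, 0.07622138])]
```

View pics/c10.png

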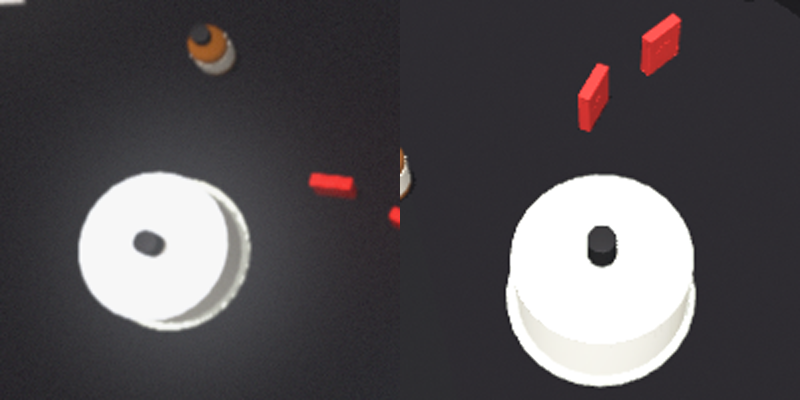

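The cover sits level and centred, its top measured on the z = 79 mm plane. The bottle and red blocks are undisturbed. Handing in.

```bash
python3 -c "
from rig import manip; print(manip.finish_job())"
```

```text
the job is handed in; nothing more can be done
None
```

Job handed in at about 40 s on the robot's clock: the insert is seated in the dish, both blocks stand fully down and centred in their matching slots, the cover is fully down over the rim, and the bottle, petri dishes and red look-alikes were not touched.

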